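# Feed an evidence vial to the macro camera and take the picture

### The arm

A 6-joint arm with a two-finger parallel gripper is mounted at the origin on the work surface. World frame = base frame: x ahead of the robot, y to its left, z up, the work surface at z = 0. Lengths are in m, angles in rad, forces in N, time in s.
With the tool pointing down it reaches from about 0.35 to 0.975 m from the base axis. Payload 4.9 kg.
Tool frame: the origin (TCP) lies at the very end of the fingers, on their centre line; the grasp point (between the pads) lies 19 mm behind it; z points along the fingers, y is the line along which they close (so a half turn about z gives the same grasp; the last joint's range is limited). The gripper opens to 85 mm and grips with 20 to 120 N. Pads are 22 mm wide; open, the fingers measure 114 mm over their backs; the gripper's body (76 mm by 85 mm) begins 54 mm behind the grasp point. The pads swing forward as they close: fully open they stand 13 mm farther back than shut.
Start: joints at [-1.374, 0.053, 1.613, -0, 1.476, -0.119], TCP at [0.194, -0.594, 0.231] pointing down, gripper open.
Joint ranges: [-3.01, 3.01], [-1.01, 2.22], [0.06, 2.58], [-1.02, 4.17], [0.09, 2.62], [-3.14, 3.14]. Speed limits (rad/s): [2.57, 2.57, 3.14, 3.14, 3.14, 3.14].

### API

Orientations are given as a unit quaternion [w, x, y, z].
In Python, from plant import manip gives the robot as it stands.
- The arm moves only by the tool play_rows, never from a script. Its argument "series" is a list that holds one entry, the list of rows, each a list of 7 numbers: the shift along the world's x, y, z in m, then the turn, a rotation vector about the world's x, y, z in degrees, then the opening, from 0 (shut) to 1 (fully open). In form: [[[dx, dy, dz, rx, ry, rz, grip], ...]]. A call has 1 to 10 rows; each row shifts and turns the commanded pose from where the row before left it; what a row does not reach is not made up. A row lasts 1/10 s, in which the tool goes at most 50 mm and 8.59 degrees, less where a joint would pass 70% of its speed; a pose out of reach is approached as far as the arm can. A call with a gripper value outside its range is refused whole. The fingers move at their own pace and stop on an object; the grip force is fixed at half the most. Time passes only in rows, so rows that do not move let the fingers close. It gives the time, the measured TCP pose, the force, the opening and the grip force at its end, in the units of the state.
- manip.state(): the state, without advancing time (a new reading comes with each control period).
- manip.grab_frame(name): name is "scene" or "top"; returns a dict with "frame" (420x560x3 uint8, blue, green, red), "mtx" (3x3 intrinsics, pixels), "k1" (the pictures are not rectified: a ray, as slopes to the right and down, at radius r is drawn at 1 + k1 r^2 times it, then the intrinsics apply), "R" (3x3) and "t" (3): a world point X has camera coordinates R X + t. Camera axes: x right, y down, z forward; pixel columns grow to the right and rows downward; lengths in m; the calibration is good to about 2 mm. A picture is of the moment at which its call begins. There is no depth.
- manip.job_done(): hands the job in; it is judged then, once.
The state is a dict: "time": time; "joint_pos": joint angles; "joint_vel": joint speeds; "joint_efforts": joint torques, N m; "tool_pos": TCP position; "tool_rot": TCP orientation; "contact_force": force on the tool from outside, world axes, zero at the start; "ft_torque": the same for the moment, N m; "gripper_width": opening from 0.0 (shut) to 1.0 (fully open); "grasp_force": force on a finger pad.
Only numpy, scipy, OpenCV 4.12 (cv2) and the standard library are available. Lean on these libraries where they do the work, as an engineer would, in place of code of your own. Each camera call takes 0.05 s, during which the arm holds its last target. There are 200 camera calls.

### The job

Photograph the vial that stands on the white round carrier in the guide track: slide the carrier along the track and round the bend, never lifting it off the plate, until it sits centred against both faces of the V-stop in front of the camera, then press the button on the release box all the way down and let it spring back. The vial is evidence: do not touch it, keep it standing on its carrier, and leave the other things on the bench where they are.

Things in the scene. Friction and masses are not known exactly. Their poses are not given: they have to be found in the camera images.
- lane: Fixed dark metal imaging plate, 300 (x) by 440 (y) by 12 mm, carrying track, V-stop, camera and light head. Origin on its underside; it spans x -150 to 150, y -215 to 225 mm, upper face at z 12 mm. The track is a lane 68 mm wide between two upright steel rails, 5 mm thick, 12 mm high above the plate: a straight, a quarter bend to the left, then the V-stop.
- entry (a point): Beginning of the lane's centre line, on the plate's upper face, at plate (-105, -155) mm; axes as the plate's. From here the centre line runs 105 mm straight along +x to where the bend begins; the rails flare open behind this point.
- bend (a point): Centre of curvature of the bend, on the plate's upper face, at plate (0, -65) mm; axes as the plate's. The lane's centre line is a quarter circle of 90 mm radius about it, from 90 mm on its -y side round to 90 mm on its +x side; from there it runs straight along +y to the nest, the rails ending 40 mm after the bend.
- nest (a point): Where the carrier's middle lies when it touches both faces of the V-stop; on the plate's upper face, at plate (90, 5) mm, 70 mm straight on (+y) from the bend's end; axes as the plate's. V-stop: two aluminium jaws 14 mm high at right angles, opening to -y, the point of the V 42 mm beyond this point, its mouth 68 mm wide.
- carrier_mid (a point): The carrier: loose white plastic disc, 60 mm across, 16 mm high, slippery (friction about 0.2), about 70 g, with three steel pins 7 mm high around the vial. It stands in the lane's first straight, 25 to 75 mm before the bend. This point is its centre, half-way up (8 mm above the plate); z is up. It is pushed low down on its side, from behind.
- vial_mid (a point): The evidence: small amber glass vial with black cap, 24 mm across, 40 mm high, 22 g, standing loose between the three pins on the carrier, its top 56 mm above the plate. This point is its centre, half-way up; z is up.
- release_box: Fixed grey desk console, 72 mm (x) by 110 mm (y) by 34 mm high, that carries the camera's release button; a console of the same size with a dial stands elsewhere. Origin at the centre of its underside.
- release_top (a point): Centre of the upper face of the release button, a steel push button 26 mm across in a black collar; when up its top is 52 mm above the bench and 6 mm above its collar. It is pressed straight down.
- release (a joint): Travel of the release button: 0 when up, 0.006 m when fully down; a spring returns it; about 1.5 N to start and 5 N when fully down.
- spare: Bystander: an empty carrier like the other, 60 mm across, standing on the plate outside the track. Origin under its centre.
- loupe: Bystander: black magnifying loupe, 42 mm across, 42 mm high, standing on the plate outside the track. Origin under its centre.
- scale: Bystander: white L-shaped photo scale, 105 mm by 105 mm by 5 mm, lying on the bench. Origin in the middle of its square outline.
- bottle: Bystander: clear bottle, 66 mm across, 185 mm high, standing on the bench. Origin under its centre.
- powder: Bystander: grey powder jar, 60 mm across, 75 mm high. Origin under its centre.
- brush: Bystander: brush, 170 mm long, lying on the bench. Origin under its middle.
- tweezers: Bystander: steel tweezers, 130 mm long, lying on the bench. Origin under the middle.
- lens (a point): Front of the macro camera's lens, 62 mm across, 113 mm beyond the nest, facing it (-y of the plate); axes as the plate's. The fixed camera fills plate x 24 to 150, y 118 to 225 mm, up to 112 mm above the bench; a fixed light head on a post stands at plate (-70, 185) mm, up to 140 mm above the bench.
Not all that is in view belongs to the job. Leave any pink or red look-alike of the release_box alone.

How it is judged:
On the way, in this order (a step that is already met when the one before it is completed fails the run):
1. the carrier sits centred in the V-stop (within 2.5 mm) and is at rest (horizontal distance between carrier_mid and nest below 0.0025 m and linear speed of carrier below 0.02 m/s), for 0.3 s.
2. the release button is pressed all the way (more than 4 of its 6 mm) while the carrier sits in the V-stop (horizontal distance between carrier_mid and nest below 0.0025 m and value of joint release above 0.004 m), for 0.05 s.
At the end, for the whole second after the job is handed in: The carrier rests flat on the plate in the V-stop, its centre within 2.5 mm of the centred position; the vial stands upright (within 0.1 rad) between the pins on it, within 5 mm of the carrier's centre; the release button has been pressed and has come up again (under 2 mm) (all of step 1 and z of carrier_mid in the frame of nest below 0.011 m and horizontal distance between vial_mid and carrier_mid below 0.005 m and angle between vial_mid's own z axis and vertical below 0.1 rad and z of vial_mid in the frame of nest above 0.032 m and value of joint release below 0.002 m); the robot touches nothing.
It fails at once if the vial is touched by the robot (contact force between vial and the fingers above 0.3 N or contact force between vial and the arm above 0.3 N).
It fails at once if the carrier is lifted more than 5 mm off the plate (z of carrier_mid in the frame of nest above 0.013 m).
It fails at once if the vial tips over (angle between vial_mid's own z axis and vertical above 0.4 rad).
It fails at once if a bystander is shifted by more than 20 mm (distance of any of spare, loupe, scale, bottle, powder, brush, tweezers from where it was at the start of the episode above 0.02 m).
It also fails if it takes over 51 s, if anything falls off the work surface, if the arm or the gripper's body presses on something with over 40 N, if the wrist force passes 120 N, or if a joint passes its speed limit or range.

## Working session

There is one attempt and no reset: what is moved stays moved. The work goes in short steps, Python scripts to look and compute and a tool call to move; the robot and the scene stay as the last step left them, time stands still between calls to the robot, and variables do not carry over. Pictures are saved under pics/ and viewed, at most 12 in all, crops included, and the job is handed in when it is done.

Besides the shell and the picture viewer there is one more tool, called after "Request:" as name(argument=value, ...) on one line, values as JSON. play_rows: Moves the arm, as the interface text tells. Its arguments: {"type":"object","properties":{"series":{"type":"array"}},"required":["series"]}

```bash
mkdir -p pics; cat > h.py <<'E'
import numpy as np, cv2, json
from plant import manip
def snap(n,tag):
    f=manip.grab_frame(n); f={k:(np.array(v) if k!='k1' else v) for k,v in f.items()}
    cv2.imwrite(f'pics/{tag}.png',f['frame']); np.savez(f'{tag}.npz',**f); return f
def load(tag): return dict(np.load(f'{tag}.npz'))
def ray(f,p,z):
    K=f['mtx'];k=float(f['k1']);d=cv2.undistortPoints(np.array([[p]],float),K,np.array([k,0,0,0.]))[0,0]
    R=f['R'];t=f['t'].ravel();c=-R.T@t;v=R.T@np.array([d[0],d[1],1.]);return c+v*(z-c[2])/v[2]
def proj(f,X):
    return cv2.projectPoints(np.array(X,float).reshape(-1,1,3),cv2.Rodrigues(f['R'])[0],f['t'].astype(float),f['mtx'],np.array([float(f['k1']),0,0,0]))[0][:,0]
E
python3 - <<'E'
from h import *
for n in('scene','top'):
    f=snap(n,n+'0'); print(n,f['mtx'][0,0],f['k1'],-f['R'].T@f['t'].ravel(),f['R'][2])
print(manip.state())
E
```

```text
scene 451.0856615277087 -0.03813731960751714 [ 1.6731836  -0.35939594  1.32974007] [-0.66821716  0.22442863 -0.70930784]
top 441.18317259012844 -0.025368255736625656 [0.28581746 0.0369571  1.34983207] [ 0.16984512 -0.00370282 -0.98546381]
{'time': 0.1, 'joint_pos': array([-1.37397610e+00,  5.33044530e-02,  1.61417656e+00, -1.07288410e-05,
        1.47600618e+00, -1.19025300e-01]), 'joint_vel': array([-0.00139043, -0.002735  , -0.00551046, -0.00182475,  0.00042717,
       -0.00041668]), 'joint_efforts': array([-1.07459611e-03, -3.94906425e+01, -3.71362209e+01, -2.15234272e-04,
        3.96691423e-03, -1.29313392e-06]), 'tool_pos': array([ 0.19400711, -0.59352245,  0.23016565]), 'tool_rot': array([-9.46346107e-04,  9.87555571e-01,  1.57267597e-01, -4.21729371e-05]), 'contact_force': array([ 0.35612143, -0.37845747,  0.41741052]), 'ft_torque': array([ 0.02748872, -0.00262751,  0.00511306]), 'grasp_force': 0.0, 'gripper_width': 1.0003329173433972}
```

View pics/top0.png

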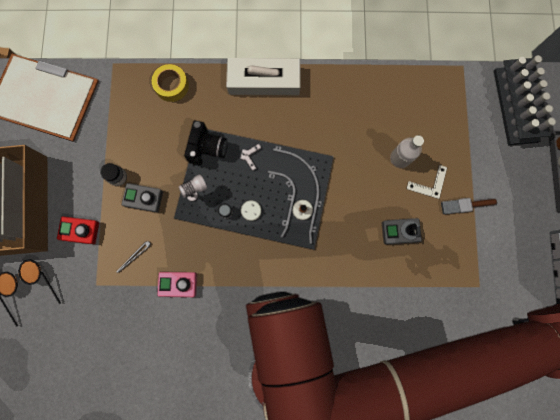

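View pics/scene0.png

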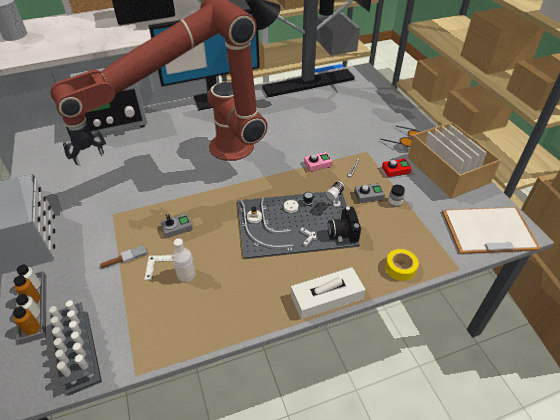

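The top view shows the carrier with the vial at (302,210), the spare carrier at (251,210), the V-stop at (250,156) and the camera at (205,145). There are four console candidates: grey (141,197), grey (402,232), pink (177,285) and red (78,230). The pink and red ones are look-alikes. Next I'll make one close crop to tell the two grey ones apart and show the plate.

```bash
python3 - <<'E'
from h import *
t=load('top0')['frame'];s=load('scene0')['frame']
c=lambda im,x,y,w,h,W,H:cv2.resize(im[y:y+h,x:x+w],(W,H),interpolation=cv2.INTER_CUBIC)
a=np.hstack([c(t,118,180,50,38,266,200),c(t,378,213,50,38,266,200)]);
b=np.hstack([c(s,345,172,50,38,266,200),c(s,153,205,50,38,266,200)])
left=np.vstack([a,b]); p=c(t,170,120,170,132,520,400)
cv2.imwrite('pics/crop.png',cv2.resize(np.vstack([left]),(532,400)))
cv2.imwrite('pics/plate.png',cv2.resize(t[120:252,170:340],(765,594),interpolation=cv2.INTER_CUBIC))
E
```

```text
(no output)
```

View pics/crop.png

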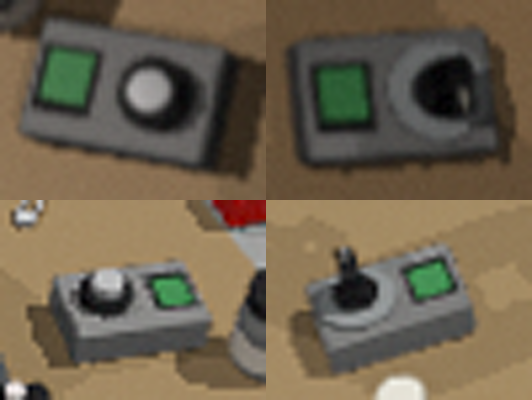

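View pics/plate.png

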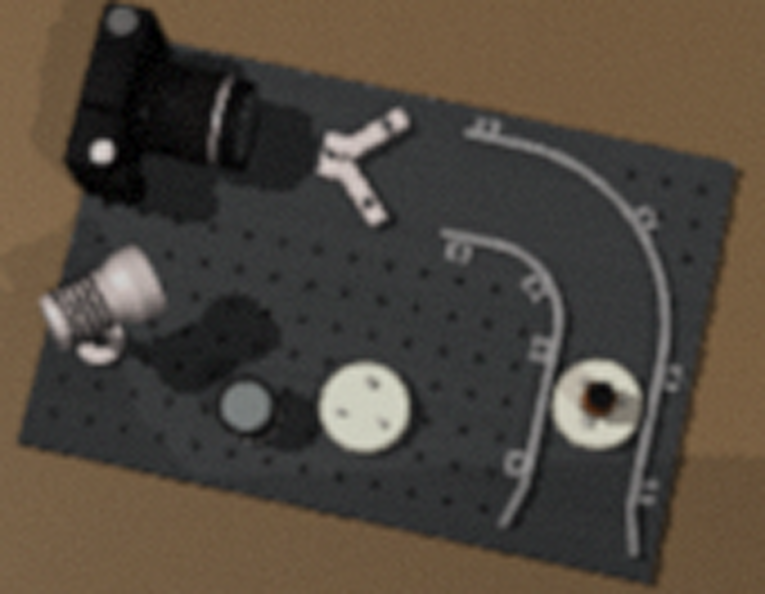

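The crops settle the choice. The grey box at top (141,197), with a steel button in a black collar at about (146,197), is the release box. The one at (402,232) has a dial lever. Next come the plate pose, the carrier and the button.

```bash
python3 - <<'E'
from h import *
f=load('top0');s=load('scene0')
P=lambda u,v:np.array([170+(u+.5)/4.5-.5,120+(v+.5)/4.5-.5])
im=f['frame']
hsv=cv2.cvtColor(im,cv2.COLOR_BGR2HSV)
# edges: subpixel gradient in 'redness' (brown vs dark) along normals
red=cv2.resize((im[:,:,2].astype(np.float32)-im[:,:,0]),None,fx=1,fy=1)
red=cv2.GaussianBlur(red,(3,3),0)
def edge(a,b,z):
    a,b=P(*a),P(*b);d=(b-a)/np.linalg.norm(b-a);n=np.array([-d[1],d[0]]);pts=[]
    for q in np.linspace(.05,.95,60):
        c=a+(b-a)*q; ss=np.arange(-4,4.01,.1)
        v=cv2.remap(red,(c[0]+ss*n[0]).astype(np.float32)[None],(c[1]+ss*n[1]).astype(np.float32)[None],cv2.INTER_LINEAR)[0]
        lo,hi=v.min(),v.max(); k=np.argmax(abs(np.gradient(v)))
        pts.append(ray(f,c+ss[k]*n,z)[:2])
    l=cv2.fitLine(np.array(pts,np.float32),cv2.DIST_HUBER,0,1e-3,1e-3).ravel()
    print('edge',np.degrees(np.arctan2(l[1],l[0]))%180,l[2:]);return l
r=edge((740,167),(655,583),.012);lo=edge((640,577),(40,446),0.0);u=edge((720,162),(400,95),.012)
def X(l,m):
    A=np.array([l[:2],-m[:2]]).T;k=np.linalg.solve(A,m[2:]-l[2:]);return l[2:]+k[0]*l[:2]
c1=X(r,u);c2=X(r,lo);print('corners',c1,c2,np.linalg.norm(c1-c2))
th=np.arctan2(*(c1-c2)[::-1]); print('yaw',np.degrees(th))
ex=np.array([np.cos(th),np.sin(th)]);ey=np.array([-ex[1],ex[0]])
O=(c1+c2)/2+.215*ey;print('O',O)
w=lambda x,y:O+x*ex+y*ey
pl=lambda p:((p[:2]-O)@ex*1e3,(p[:2]-O)@ey*1e3)
print('entry,bend,nest',w(-.105,-.155),w(0,-.065),w(.09,.005))
for n,q,z in(('Vapex',(333,152),.026),('railend out',(468,133),.024),('railend in',(443,233),.024),('spare',(365,407),.028)):print(n,pl(ray(f,P(*q),z)))
# white discs
m=cv2.inRange(hsv,(10,10,130),(60,110,255)); 
for c in cv2.findContours(m,0,2)[0]:
    (x,y),rr=cv2.minEnclosingCircle(c)
    if 170<x<340 and 120<y<250 and rr>5: e=ray(f,(x,y),.028);print('disc',x,y,rr,e,pl(e))
cap=ray(f,P(601,397),.068);print('cap',cap,pl(cap))
b1=ray(f,(118+149/5.32,180+90/5.26),.052); print('btn top',b1,np.hypot(*b1[:2]))
K=s
b2=ray(s,(345+108/5.32,172+(282-200)/5.26),.052);print('btn scene',b2)
# reproject into scene for check
print('nest/carrier in scene',proj(s,[[*w(.09,.005),.012],[*w(-.105,-.155),.012],[*w(.15,-.215),.012],[*w(-.15,-.215),.012]]))
E
```

```text
edge 167.9234 [ 0.5153712  -0.11065612]
edge 77.754524 [0.41492778 0.13287163]
edge 77.71684 [ 0.687774   -0.01824338]
corners [ 0.66087514 -0.14178732] [ 0.36887562 -0.07931276] 0.2986081
yaw -12.076603
O [0.55985755 0.09969174]
entry,bend,nest [ 0.42475235 -0.02990989] [0.5462583  0.03613028] [0.64891183 0.08575135]
Vapex (np.float64(92.9334027555263), np.float64(60.41214702933171))
railend out (np.float64(126.77092390560976), np.float64(-27.435324507353936))
railend in (np.float64(53.704117157397704), np.float64(-26.00863850955499))
spare (np.float64(-75.87371714926358), np.float64(-1.1765745994929926))
disc 250.5 210.11538696289062 9.803642272949219 [0.48522992 0.11508572 0.028     ] (np.float64(-76.19674206147225), np.float64(-0.5602456782028572))
disc 302.0 209.3333282470703 9.803722381591797 [ 0.48847138 -0.04095545  0.028     ] (np.float64(-40.38019436394304), np.float64(-152.4698553287966))
cap [ 0.48682032 -0.04205092  0.068     ] (np.float64(-41.76552760925172), np.float64(-153.88650928204405))
btn top [0.51920582 0.42703354 0.052     ] 0.6722591195910104
btn scene [0.52490855 0.42488903 0.052     ]
nest/carrier in scene [[299.50714932 237.47180911]
 [252.81677175 205.52824861]
 [243.2617881  256.27226519]
 [237.37293808 199.31867688]]
```

Request:
play_rows(series=[[[0.017,0.04,0,0,0,-3,0.14],[0.017,0.04,0,0,0,-3,0.14],[0.017,0.04,0,0,0,-3,0.14],[0.017,0.04,0,0,0,-3,0.14],[0.017,0.04,0,0,0,-3,0.14],[0.017,0.04,0,0,0,-3,0.14],[0.017,0.04,0,0,0,-3,0.14],[0.017,0.04,0,0,0,-3,0.14],[0.017,0.04,0,0,0,-3,0.14],[0.017,0.04,0,0,0,-3,0.14]]])

```text
time: 1.1
tool_pos: [0.3642, -0.1923, 0.2309]
tool_rot: [-0.0, 0.994, -0.105, 0.0]
contact_force: [1.1, 0.6, -0.6]
gripper_width: 0.141
grasp_force: 0.0
```

Request:
play_rows(series=[[[0.013,0.032,0,0,0,0,0.14],[0.013,0.032,0,0,0,0,0.14],[0.013,0.033,0,0,0,0,0.14],[0.013,0.033,0,0,0,0,0.14],[0.012,0.032,0,0,0,0,0.14],[0,0,-0.035,0,0,0,0.14],[0,0,-0.035,0,0,0,0.14],[0,0,-0.035,0,0,0,0.14],[0,0,-0.02,0,0,0,0.14],[0,0,0,0,0,0,0.14]]])

```text
time: 2.1
tool_pos: [0.4249, -0.0312, 0.1022]
tool_rot: [-0.001, 0.995, -0.104, -0.004]
contact_force: [0.3, 0.4, -0.6]
gripper_width: 0.14
grasp_force: 0.0
```

```bash
python3 - <<'E'
from h import *
f=snap('top','top1');s=snap('scene','scene1')
t=manip.state();print(t['tool_pos'],t['tool_rot'],t['contact_force'])
a=cv2.resize(f['frame'][150:250,240:360],(480,400),interpolation=2);b=cv2.resize(s['frame'][150:250,190:310],(480,400)[:2],interpolation=2)
cv2.imwrite('pics/c1.png',cv2.resize(np.hstack([a,b]),(800,334)))
print(proj(f,t['tool_pos']),proj(s,t['tool_pos']))
E
```

```text
[ 0.42800661 -0.0320763   0.10643584] [-4.68722546e-05  9.94603567e-01 -1.03748076e-01 -2.80923200e-04] [ 0.2878004  -0.45683542  0.87272131]
[[300.57408308 226.22858403]] [[251.39113665 189.44857942]]
```

View pics/c1.png

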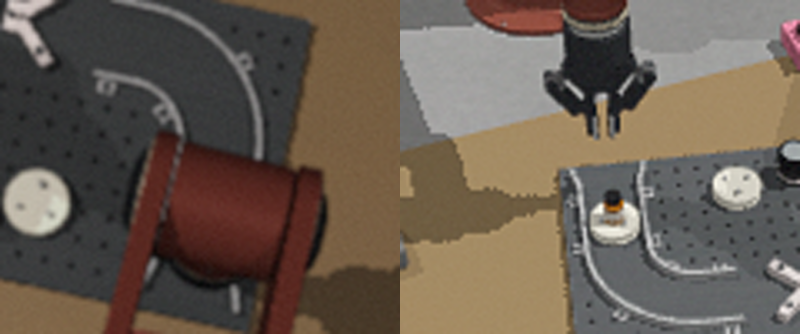

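The pusher stands behind the carrier in line with the lane, and nothing obstructs it. I'll descend into the lane and print the path increments.

Request:
play_rows(series=[[[0,0,-0.03,0,0,0,0.14],[0,0,-0.03,0,0,0,0.14],[0,0,-0.018,0,0,0,0.14],[0,0,-0.01,0,0,0,0.14],[0,0,0,0,0,0,0.14]]])

```text
time: 2.7
tool_pos: [0.4283, -0.0322, 0.0185]
tool_rot: [-0.0, 0.995, -0.104, -0.0]
contact_force: [-0.7, 0.2, -0.1]
gripper_width: 0.147
grasp_force: 0.0
```

```bash
cat > path.py <<'E'
from h import *
import sys
th=np.radians(-12.15);O=np.array([.5599,.0997]);ex=np.array([np.cos(th),np.sin(th)]);ey=np.array([-ex[1],ex[0]])
pl=lambda p:np.array([(p[:2]-O)@ex,(p[:2]-O)@ey])*1e3
w=lambda p:O+p[0]/1e3*ex+p[1]/1e3*ey
def cl(s): # centre line, s=0 bend begin
    if s<0: return np.array([s,-155.])
    if s<141.37: a=s/90; return np.array([90*np.sin(a),-65-90*np.cos(a)])
    return np.array([90,-65+s-141.37])
def pose(s):
    d=cl(s+41+ (1.0 if 0<s+20<141 else 0))-cl(s); return cl(s),np.degrees(np.arctan2(d[1],d[0]))
if __name__=='__main__':
    t=manip.state();p=pl(t['tool_pos']);q=t['tool_rot']
    yaw=np.degrees(2*np.arctan2(q[2],q[1])-th); yaw=(yaw+180)%360-180
    print('pl',p,'yaw',yaw,'z',t['tool_pos'][2],'F',t['contact_force'])
    s0,s1,n=map(float,sys.argv[1:]);X=t['tool_pos'][:2];Y=yaw
    for s in np.linspace(s0,s1,int(n)+1)[1:]:
        c,a=pose(s);d=np.round(w(c)-X,4);r=round(a-Y,1);X=X+d;Y+=r;print(f'[{d[0]},{d[1]},0,0,0,{r},0.14],',end=' ')
    print()
E
python3 path.py -101 -46 10
```

```text
pl [-100.88389768 -156.62008377] yaw 0.23681188874436998 z 0.018516823800552012 F [-0.68809695  0.20586624 -0.06309323]
[0.0056,0.0005,0,0,0,-0.2,0.14], [0.0054,-0.0012,0,0,0,-0.0,0.14], [0.0054,-0.0012,0,0,0,-0.0,0.14], [0.0053,-0.0011,0,0,0,-0.0,0.14], [0.0054,-0.0012,0,0,0,-0.0,0.14], [0.0054,-0.0011,0,0,0,-0.0,0.14], [0.0054,-0.0012,0,0,0,-0.0,0.14], [0.0053,-0.0012,0,0,0,-0.0,0.14], [0.0054,-0.0011,0,0,0,-0.0,0.14], [0.0054,-0.0012,0,0,0,-0.0,0.14],
```

Request:
play_rows(series=[[[0.0056,0.0005,-0.001,0,0,0,0.14],[0.0054,-0.0012,0,0,0,0,0.14],[0.0054,-0.0012,0,0,0,0,0.14],[0.0053,-0.0011,0,0,0,0,0.14],[0.0054,-0.0012,0,0,0,0,0.14],[0.0054,-0.0011,0,0,0,0,0.14],[0.0054,-0.0012,0,0,0,0,0.14],[0.0053,-0.0012,0,0,0,0,0.14],[0.0054,-0.0011,0,0,0,0,0.14],[0,0,0,0,0,0,0.14]]])

```text
time: 3.7
tool_pos: [0.4775, -0.0411, 0.0175]
tool_rot: [0.0, 0.995, -0.104, 0.0]
contact_force: [1.2, -0.2, -0.9]
gripper_width: 0.137
grasp_force: 0.0
```

```bash
python3 path.py -51 4 10; cat > see.py <<'E'
from path import *
import sys
f=snap('scene',sys.argv[1]);im=f['frame'];hsv=cv2.cvtColor(im,cv2.COLOR_BGR2HSV)
m=cv2.inRange(hsv,(10,10,150),(60,110,255))
for c in cv2.findContours(m,0,2)[0]:
    if cv2.contourArea(c)<60: continue
    x,y,ww,h=cv2.boundingRect(c); 
    if 230<x+ww/2<360 and 185<y+h/2<265: print('disc box',x,y,ww,h,pl(ray(f,(x+ww/2-.5,y+h/2-.5),.024)))
cap=ray(f,(0,0),.068)
cv2.imwrite('pics/%s_c.png'%sys.argv[1],cv2.resize(im[150:270,200:360],(800,600),interpolation=2))
E
python3 see.py s2
```

```text
pl [ -50.89525642 -154.98783962] yaw 0.23941947978894973 z 0.01748335755500237 F [ 1.16138011 -0.16840938 -0.8969885 ]
[0.0053,-0.0011,0,0,0,-0.2,0.14], [0.0053,-0.0012,0,0,0,-0.0,0.14], [0.0054,-0.0012,0,0,0,0.3,0.14], [0.0054,-0.0011,0,0,0,0.8,0.14], [0.0054,-0.0012,0,0,0,1.2,0.14], [0.0054,-0.0011,0,0,0,2.0,0.14], [0.0053,-0.0012,0,0,0,2.3,0.14], [0.0054,-0.0012,0,0,0,2.6,0.14], [0.0054,-0.0011,0,0,0,3.2,0.14], [0.0054,-0.0011,0,0,0,3.5,0.14], 
disc box 247 216 15 12 [  -5.45848051 -159.39000566]
disc box 284 200 15 12 [-71.34840822  -2.73683368]
```

View pics/s2_c.png

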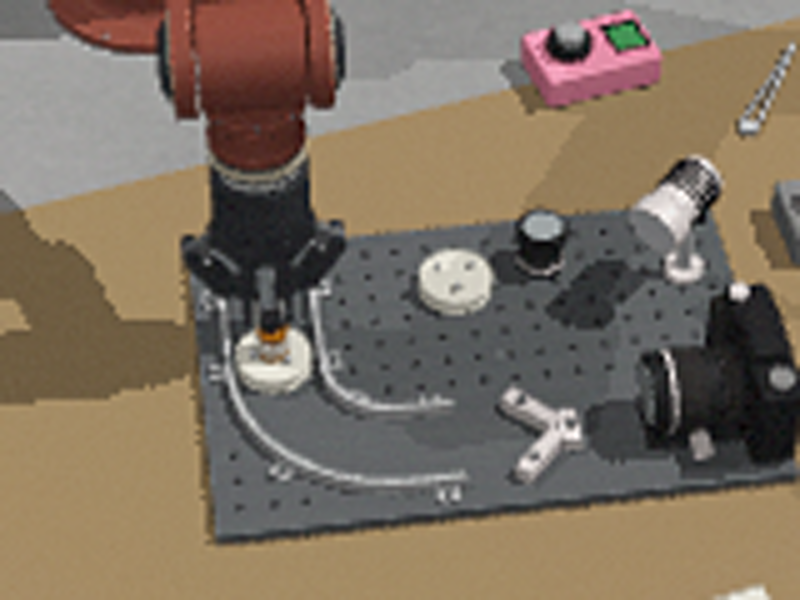

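Carrier is at full-scene pixel about (254,222), vial standing, pushing 41 mm ahead of the TCP as planned. Continue into the bend.

Request:
play_rows(series=[[[0.0053,-0.0011,0,0,0,-0.2,0.14],[0.0053,-0.0012,0,0,0,0,0.14],[0.0054,-0.0012,0,0,0,0.3,0.14],[0.0054,-0.0011,0,0,0,0.8,0.14],[0.0054,-0.0012,0,0,0,1.2,0.14],[0.0054,-0.0011,0,0,0,2.0,0.14],[0.0053,-0.0012,0,0,0,2.3,0.14],[0.0054,-0.0012,0,0,0,2.6,0.14],[0.0054,-0.0011,0,0,0,3.2,0.14],[0.0054,-0.0011,0,0,0,3.5,0.14]]])

```text
time: 4.75
tool_pos: [0.5309, -0.0525, 0.0173]
tool_rot: [0.0, 0.999, 0.035, -0.0]
contact_force: [-0.8, -0.1, -0.4]
gripper_width: 0.137
grasp_force: 0.2
```

```bash
python3 path.py 4 54 10; python3 see.py s3
```

```text
pl [   3.71568056 -154.92221501] yaw 16.13394072658437 z 0.017286130719931604 F [-0.77859995 -0.06375241 -0.37332033]
[0.0052,-0.0007,0,0,0,3.0,0.14], [0.005,-0.0005,0,0,0,3.1,0.14], [0.005,-0.0001,0,0,0,3.2,0.14], [0.005,0.0001,0,0,0,3.2,0.14], [0.005,0.0004,0,0,0,3.2,0.14], [0.0049,0.0007,0,0,0,3.2,0.14], [0.0049,0.001,0,0,0,3.2,0.14], [0.0049,0.0012,0,0,0,3.1,0.14], [0.0048,0.0015,0,0,0,3.2,0.14], [0.0046,0.0018,0,0,0,3.2,0.14], 
disc box 251 226 15 12 [  48.22132357 -149.20900936]
disc box 284 200 15 12 [-71.34840822  -2.73683368]
```

Request:
play_rows(series=[[[0.0052,-0.0007,0,0,0,3.0,0.14],[0.005,-0.0005,0,0,0,3.1,0.14],[0.005,-0.0001,0,0,0,3.2,0.14],[0.005,0.0001,0,0,0,3.2,0.14],[0.005,0.0004,0,0,0,3.2,0.14],[0.0049,0.0007,0,0,0,3.2,0.14],[0.0049,0.001,0,0,0,3.2,0.14],[0.0049,0.0012,0,0,0,3.1,0.14],[0.0048,0.0015,0,0,0,3.2,0.14],[0.0046,0.0018,0,0,0,3.2,0.14]]])

```text
time: 5.8
tool_pos: [0.58, -0.047, 0.0172]
tool_rot: [-0.0, 0.952, 0.305, -0.0]
contact_force: [0.2, 0.6, 0.8]
gripper_width: 0.137
grasp_force: 0.2
```

```bash
python3 path.py 54 104 10; python3 see.py s4
```

```text
pl [  50.49638678 -139.19618502] yaw 47.649523089257656 z 0.017212117976429527 F [0.23983537 0.55954189 0.84487481]
[0.0049,0.0019,0,0,0,3.3,0.14], [0.0044,0.0022,0,0,0,3.2,0.14], [0.0043,0.0026,0,0,0,3.1,0.14], [0.0042,0.0027,0,0,0,3.2,0.14], [0.004,0.003,0,0,0,3.2,0.14], [0.0039,0.0032,0,0,0,3.2,0.14], [0.0036,0.0034,0,0,0,3.2,0.14], [0.0035,0.0036,0,0,0,3.2,0.14], [0.0033,0.0038,0,0,0,3.1,0.14], [0.003,0.0039,0,0,0,3.1,0.14], 
disc box 261 232 15 13 [  85.84368522 -115.10851935]
disc box 284 200 15 12 [-71.34840822  -2.73683368]
```

Request:
play_rows(series=[[[0.0049,0.0019,0,0,0,3.3,0.14],[0.0044,0.0022,0,0,0,3.2,0.14],[0.0043,0.0026,0,0,0,3.1,0.14],[0.0042,0.0027,0,0,0,3.2,0.14],[0.004,0.003,0,0,0,3.2,0.14],[0.0039,0.0032,0,0,0,3.2,0.14],[0.0036,0.0034,0,0,0,3.2,0.14],[0.0035,0.0036,0,0,0,3.2,0.14],[0.0033,0.0038,0,0,0,3.1,0.14],[0.003,0.0039,0,0,0,3.1,0.14]]])

```text
time: 6.85
tool_pos: [0.6189, -0.0167, 0.0172]
tool_rot: [-0.0, 0.833, 0.554, -0.0]
contact_force: [0.4, -0.4, 0.1]
gripper_width: 0.14
grasp_force: 0.2
```

```bash
python3 path.py 104 154 10; python3 see.py s5
```

```text
pl [  82.15328175 -101.35621305] yaw 79.39582180755121 z 0.017168032740468037 F [ 0.42969209 -0.4489791   0.11971577]
[0.003,0.0041,0,0,0,2.7,0.14], [0.0026,0.0043,0,0,0,2.2,0.14], [0.0024,0.0044,0,0,0,1.9,0.14], [0.0021,0.0046,0,0,0,1.5,0.14], [0.0018,0.0046,0,0,0,1.1,0.14], [0.0016,0.0048,0,0,0,0.8,0.14], [0.0013,0.0048,0,0,0,0.4,0.14], [0.0011,0.0049,0,0,0,0.0,0.14], [0.001,0.0048,0,0,0,0.0,0.14], [0.0011,0.0049,0,0,0,0.0,0.14], 
disc box 274 233 16 13 [ 97.84484915 -65.29387134]
disc box 284 200 15 12 [-71.34840822  -2.73683368]
```

View pics/s5_c.png

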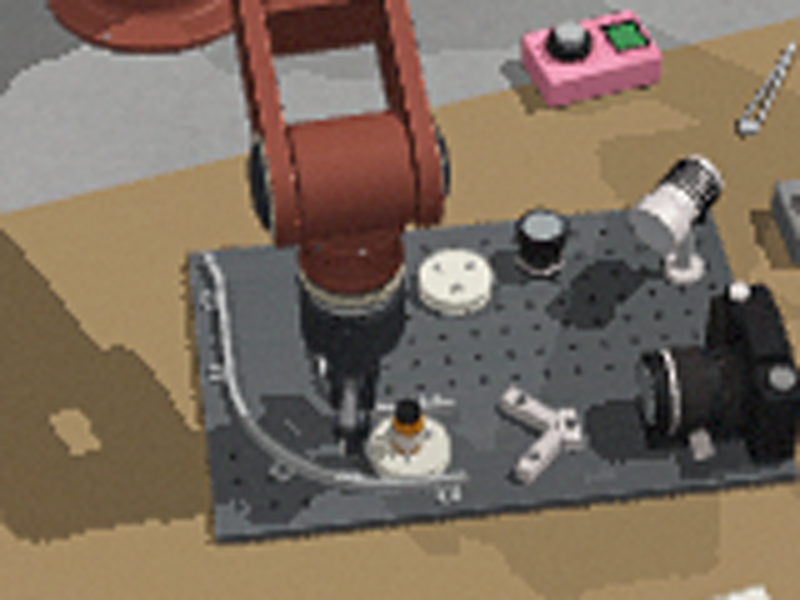

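The carrier, now at about (282,239), has come out of the bend against the outer rail with the vial standing. The next part is straight on.

Request:
play_rows(series=[[[0.003,0.0041,0,0,0,2.7,0.14],[0.0026,0.0043,0,0,0,2.2,0.14],[0.0024,0.0044,0,0,0,1.9,0.14],[0.0021,0.0046,0,0,0,1.5,0.14],[0.0018,0.0046,0,0,0,1.1,0.14],[0.0016,0.0048,0,0,0,0.8,0.14],[0.0013,0.0048,0,0,0,0.4,0.14],[0.0011,0.0049,0,0,0,0,0.14],[0.001,0.0048,0,0,0,0,0.14],[0.0011,0.0049,0,0,0,0,0.14]]])

```text
time: 7.9
tool_pos: [0.6369, 0.03, 0.0173]
tool_rot: [0.0, 0.778, 0.628, -0.0]
contact_force: [-0.6, -0.7, -0.4]
gripper_width: 0.138
grasp_force: 0.1
```

```bash
python3 path.py 154 166 6; python3 see.py s6
```

```text
pl [ 89.92185377 -51.986673  ] yaw 89.9441820156922 z 0.017317376440448746 F [-0.55014724 -0.74939339 -0.36669957]
[0.0004,0.0016,0,0,0,0.1,0.14], [0.0004,0.0019,0,0,0,-0.0,0.14], [0.0005,0.002,0,0,0,-0.0,0.14], [0.0004,0.0019,0,0,0,-0.0,0.14], [0.0004,0.002,0,0,0,-0.0,0.14], [0.0004,0.0019,0,0,0,-0.0,0.14], 
disc box 289 232 14 13 [100.37470712 -12.29886818]
disc box 203 177 65 43 [-146.69842224 -224.35963229]
```

Request:
play_rows(series=[[[0.0004,0.002,0,0,0,0,0.14],[0.0004,0.002,0,0,0,0,0.14],[0.0004,0.002,0,0,0,0,0.14],[0.0004,0.002,0,0,0,0,0.14],[0.0004,0.002,0,0,0,0,0.14],[0.0004,0.002,0,0,0,0,0.14],[0.0002,0.001,0,0,0,0,0.14],[0.0002,0.001,0,0,0,0,0.14]]])

```text
time: 8.75
tool_pos: [0.6394, 0.0434, 0.0173]
tool_rot: [0.0, 0.778, 0.628, -0.0]
contact_force: [-1.4, -1.8, 0.7]
gripper_width: 0.141
grasp_force: 1.1
```

```bash
python3 path.py 167 169 1; python3 see.py s7
```

```text
pl [ 89.61118698 -38.33702104] yaw 89.95307845313084 z 0.017254768958544876 F [-1.3814298  -1.77965877  0.67052677]
[0.0006,0.0009,0,0,0,0.0,0.14], 
disc box 293 230 15 15 [97.88804321  5.33120831]
disc box 204 176 68 43 [-151.09258317 -213.72098591]
```

Request:
play_rows(series=[[[0.0002,0.001,0,0,0,0,0.14],[0.0002,0.001,0,0,0,0,0.14],[0,0,0,0,0,0,0.14]]])

```text
time: 9.1
tool_pos: [0.64, 0.0457, 0.0172]
tool_rot: [-0.0, 0.778, 0.628, 0.0]
contact_force: [-0.1, -1.3, -0.7]
gripper_width: 0.14
grasp_force: 0.6
```

Request:
play_rows(series=[[[0.0002,0.001,0,0,0,0,0.14],[0.0002,0.001,0,0,0,0,0.14],[0,0,0,0,0,0,0.14]]])

```text
time: 9.4
tool_pos: [0.6403, 0.0472, 0.0172]
tool_rot: [0.0, 0.778, 0.628, -0.0]
contact_force: [-1.3, -3.7, -0.0]
gripper_width: 0.139
grasp_force: 1.7
```

```bash
python3 path.py 167 169 1; python3 see.py s8
```

```text
pl [ 89.68191783 -34.43056326] yaw 89.95356741071987 z 0.017228307716443764 F [-1.34655433 -3.66570893 -0.00697816]
[-0.0003,-0.0029,0,0,0,0.0,0.14], 
disc box 293 229 17 15 [93.53326785  9.91013778]
disc box 204 176 69 43 [-150.79778695 -211.67248607]
```

View pics/s8_c.png

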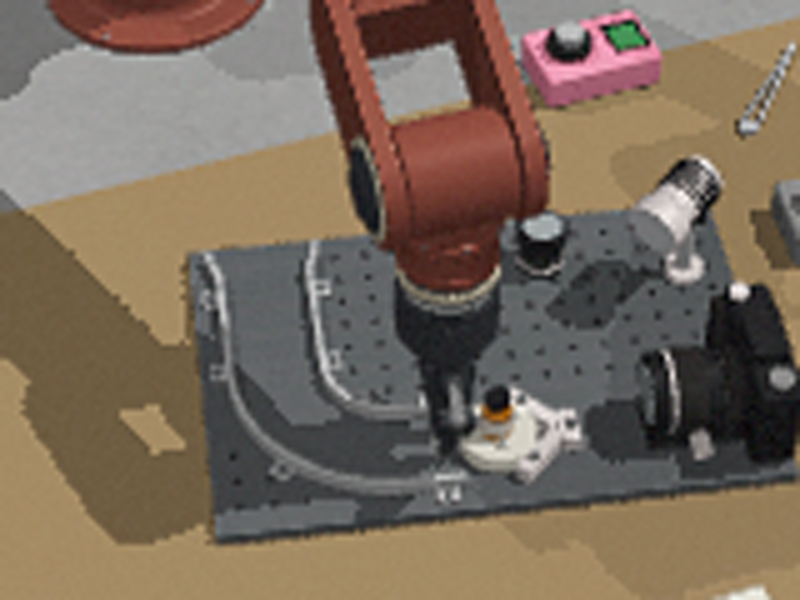

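Request:
play_rows(series=[[[0.0002,0.001,0,0,0,0,0.14],[0,0,0,0,0,0,0.14],[0,0,0,0,0,0,0.14]]])

```text
time: 9.75
tool_pos: [0.6404, 0.0473, 0.0172]
tool_rot: [0.001, 0.778, 0.628, -0.001]
contact_force: [-1.9, -6.2, -0.2]
gripper_width: 0.141
grasp_force: 3.2
```

Stalled at 6 N, pointing purely along the track axis, so it's seated. I'll back off slowly, lift and check.

Request:
play_rows(series=[[[-0.0004,-0.002,0,0,0,0,0.14],[-0.0006,-0.003,0,0,0,0,0.14],[-0.001,-0.005,0,0,0,0,0.14],[-0.002,-0.01,0,0,0,0,0.14],[-0.003,-0.015,0,0,0,0,0.14],[0,0,0.03,0,0,0,0],[0,0,0.04,0,0,0,0],[0,0,0.04,0,0,0,0],[0,0,0.04,0,0,0,0],[-0.04,-0.02,0.03,0,0,0,0]]])

```text
time: 10.75
tool_pos: [0.5992, -0.0055, 0.199]
tool_rot: [0.002, 0.778, 0.628, 0.002]
contact_force: [-0.8, -0.5, 1.3]
gripper_width: -0.003
grasp_force: 0.0
```

Request:
play_rows(series=[[[-0.04,0,0.03,0,0,0,0],[-0.045,0,0,0,0,0,0],[-0.045,0,0,0,0,0,0],[0,0,0,0,0,0,0]]])

```text
time: 11.15
tool_pos: [0.4616, -0.0053, 0.2237]
tool_rot: [-0.001, 0.779, 0.628, -0.001]
contact_force: [0.2, 0.4, -0.4]
gripper_width: 0.003
grasp_force: 0.0
```

```bash
python3 see.py s9; python3 - <<'E'
from path import *
f=snap('top','top9');s=load('s9');t=manip.state();print(t['tool_pos'],t['contact_force'])
hsv=cv2.cvtColor(f['frame'],cv2.COLOR_BGR2HSV);m=cv2.inRange(hsv,(10,10,130),(60,110,255))
for c in cv2.findContours(m,0,2)[0]:
    x,y,w_,h=cv2.boundingRect(c)
    if 170<x<340 and 120<y<250 and cv2.contourArea(c)>60: print(x,y,w_,h,pl(ray(f,(x+w_/2-.5,y+h/2-.5),.028)))
n=w((90,5));ang=np.linspace(0,2*np.pi,60)
a=f['frame'];A=cv2.resize(a[125:200,215:290],(400,400),interpolation=2);B=cv2.resize(s['frame'][205:265,270:330],(400,400),interpolation=2)
for im,ff,x0,y0,k in((A,f,215,125,400/75),(B,s,270,205,400/60)):
    c=proj(ff,[[n[0]+.03*np.cos(q),n[1]+.03*np.sin(q),.028] for q in ang]);
    for u in c: cv2.circle(im,tuple(int(v) for v in ((u-[x0,y0]+.5)*k)),1,(255,0,255),-1)
cv2.imwrite('pics/c9.png',np.hstack([A,B]))
E
```

```text
disc box 292 230 17 14 [95.44740806  5.74602111]
disc box 284 200 15 12 [-71.34840822  -2.73683368]
disc box 112 152 349 225 [215.7798449  -65.57094656]
[ 0.46572774 -0.00565844  0.22527957] [-0.50021518  0.40360987 -0.44370781]
191 227 68 59 [-227.53294369   43.79836319]
241 201 20 19 [-75.89137256  -0.59522044]
251 147 19 21 [91.98933842  8.10179518]
```

View pics/c9.png

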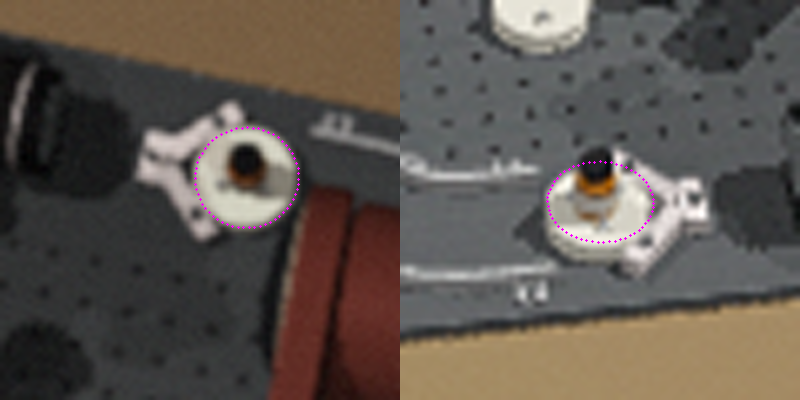

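In the top view the carrier disc (magenta circle at the nest) touches both jaws at about (261,158), and the vial is upright. On to the button at about (0.522, 0.426, 0.052).

Request:
play_rows(series=[[[0.0056,0.043,0,0,0,0,0],[0.0056,0.043,0,0,0,0,0],[0.0056,0.043,0,0,0,0,0],[0.0056,0.043,0,0,0,0,0],[0.0056,0.043,0,0,0,0,0],[0.0056,0.043,0,0,0,0,0],[0.0056,0.043,0,0,0,0,0],[0.0056,0.043,0,0,0,0,0],[0.0056,0.043,0,0,0,0,0],[0.0056,0.043,0,0,0,0,0]]])

```text
time: 12.25
tool_pos: [0.524, 0.4273, 0.2245]
tool_rot: [0.0, 0.778, 0.628, 0.0]
contact_force: [-0.1, -0.1, -0.3]
gripper_width: -0.002
grasp_force: 0.0
```

Request:
play_rows(series=[[[0,0,-0.04,0,0,0,0],[0,0,-0.04,0,0,0,0],[0,0,-0.04,0,0,0,0],[0,0,-0.02,0,0,0,0],[0,0,0,0,0,0,0],[0,0,0,0,0,0,0]]])

```text
time: 12.85
tool_pos: [0.5236, 0.4253, 0.085]
tool_rot: [-0.0, 0.778, 0.628, 0.0]
contact_force: [0.2, 0.5, 1.1]
gripper_width: 0.002
grasp_force: 0.0
```

```bash
python3 - <<'E'
from path import *
s=snap('scene','s10');t=manip.state();print(t['tool_pos'],t['contact_force'])
cv2.imwrite('pics/c10.png',cv2.resize(s['frame'][140:230,310:430],(800,600),interpolation=2))
E
```

```text
[0.52419802 0.42578199 0.08670248] [-0.13580395 -0.53835786  0.9067004 ]
```

View pics/c10.png

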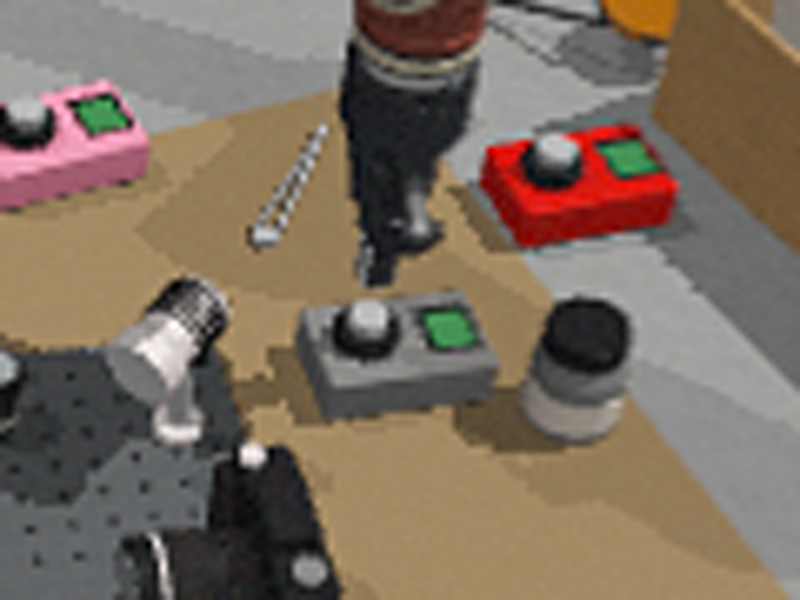

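The closed fingertips at crop (375,280) are above the grey box's button at (370,320). Press.

Request:
play_rows(series=[[[-0.001,0,-0.015,0,0,0,0],[0,0,-0.012,0,0,0,0],[0,0,-0.006,0,0,0,0],[0,0,-0.003,0,0,0,0],[0,0,-0.002,0,0,0,0],[0,0,-0.001,0,0,0,0],[0,0,0,0,0,0,0]]])

```text
time: 13.6
tool_pos: [0.5215, 0.4249, 0.0499]
tool_rot: [0.0, 0.778, 0.628, -0.001]
contact_force: [-7.8, -5.5, 17.3]
gripper_width: -0.005
grasp_force: 8.7
```

```bash
python3 - <<'E'
from path import *
s=snap('scene','s11');f=snap('top','top11');t=manip.state();print(t['tool_pos'],t['contact_force'],t['ft_torque'])
A=cv2.resize(s['frame'][160:215,340:400],(440,400),interpolation=2)
B=cv2.resize(f['frame'][170:220,115:165],(360,400),interpolation=2)
cv2.imwrite('pics/c11.png',np.hstack([A,B]))
E
```

```text
[0.52148757 0.42493287 0.04982479] [-7.91276772 -6.1645912  17.28026771] [-1.02931545  1.34240788  0.0504303 ]
```

View pics/c11.png

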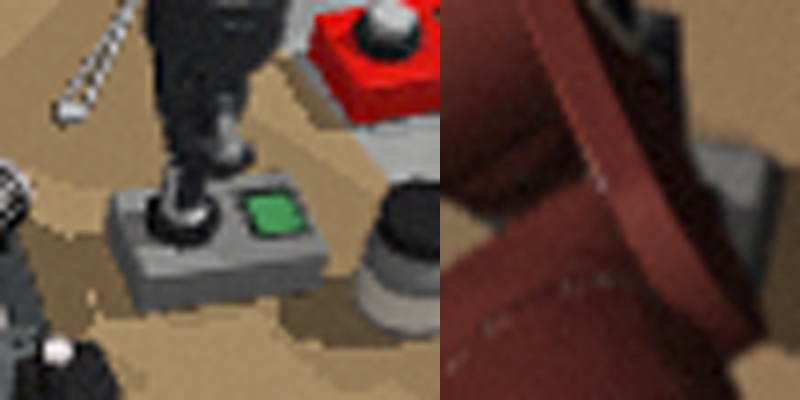

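The force acts on the tool axis, so only the tip is in contact, but 17 N at 50 mm height with sideways load is odd. I'll lift, recentre a little and press again in fine steps.

Request:
play_rows(series=[[[0,0,0.004,0,0,0,0],[0,0,0.004,0,0,0,0],[-0.0015,0.001,0,0,0,0,0],[0,0,0,0,0,0,0],[0,0,0,0,0,0,0]]])

```text
time: 14.2
tool_pos: [0.5204, 0.4263, 0.0542]
tool_rot: [0.0, 0.778, 0.628, 0.001]
contact_force: [2.3, 0.6, 2.2]
gripper_width: 0.0
grasp_force: 1.2
```

Request:
play_rows(series=[[[0,0,-0.003,0,0,0,0],[0,0,0,0,0,0,0],[0,0,0,0,0,0,0]]])

```text
time: 14.5
tool_pos: [0.5204, 0.4262, 0.0515]
tool_rot: [-0.0, 0.778, 0.628, 0.0]
contact_force: [2.1, 1.0, 3.9]
gripper_width: 0.001
grasp_force: 2.0
```

Request:
play_rows(series=[[[0,0,-0.002,0,0,0,0],[0,0,0,0,0,0,0],[0,0,0,0,0,0,0]]])

```text
time: 14.8
tool_pos: [0.5204, 0.4262, 0.05]
tool_rot: [0.0, 0.778, 0.628, 0.0]
contact_force: [1.4, 0.0, 6.7]
gripper_width: 0.002
grasp_force: 3.4
```

Request:
play_rows(series=[[[0,0,-0.002,0,0,0,0],[0,0,0,0,0,0,0],[0,0,0,0,0,0,0]]])

```text
time: 15.1
tool_pos: [0.5205, 0.4263, 0.0499]
tool_rot: [0.0, 0.778, 0.628, 0.0]
contact_force: [-2.3, -2.6, 14.7]
gripper_width: 0.0
grasp_force: 7.4
```

The force follows the spring curve (2.2 N, 3.9 N, 6.7 N) and then stops hard at 50.0 mm, so the button bottoms there and is fully pressed. Lift clear and check the end state.

Request:
play_rows(series=[[[0,0,0.004,0,0,0,0],[0,0,0.006,0,0,0,0],[0,0,0.03,0,0,0,0],[0,0,0.04,0,0,0,0],[0,0,0.04,0,0,0,0],[0,0,0.04,0,0,0,0],[0,0,0,0,0,0,0],[0,0,0,0,0,0,0]]])

```text
time: 15.9
tool_pos: [0.5197, 0.4259, 0.2074]
tool_rot: [-0.0, 0.778, 0.628, -0.0]
contact_force: [-0.2, -0.1, -1.3]
gripper_width: 0.002
grasp_force: 0.0
```

```bash
python3 see.py s12; python3 - <<'E'
from path import *
a,b=load('s9')['frame'],load('s12')['frame']
d=cv2.absdiff(a,b).max(2)
print('carrier diff',d[215:255,280:330].max(),'button diff vs start',cv2.absdiff(load('scene0')['frame'],b).max(2)[182:196,358:374].max())
print(manip.state()['tool_pos'],manip.state()['contact_force'])
E
```

```text
disc box 292 230 16 14 [95.18201352  3.87360113]
disc box 284 200 14 11 [-74.42751011  -4.30329123]
carrier diff 24 button diff vs start 22
[0.51898399 0.42538999 0.20532449] [ 0.14661436  0.27145375 -0.13017807]
```

The carrier hasn't moved, the button is up again and the robot is clear of everything.

```bash
python3 -c "
from plant import manip
print(manip.job_done())"
```

```text
the job is handed in; nothing more can be done
None
```

The carrier is in the V-stop against both jaws with the vial standing, the release button was pressed to its stop and came back up, and the job is handed in; no verdict was returned.

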